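Tuck the copper apron under the hearth tile

ROBOT

A 6-joint arm with a two-finger parallel gripper is mounted at the origin on the work surface. World frame = base frame: x ahead of the robot, y to its left, z up, the work surface at z = 0. Lengths are in m, angles in rad, forces in N, time in s.
With the tool pointing down it reaches from about 0.35 to 0.975 m from the base axis. Payload 4.9 kg.
Tool frame: the origin (TCP) lies at the very end of the fingers, on their centre line; the grasp point (between the pads) lies 19 mm behind it; z points along the fingers, y is the line along which they close (so a half turn about z gives the same grasp; the last joint's range is limited). The gripper opens to 85 mm and grips with 20 to 120 N. Pads are 22 mm wide; open, the fingers measure 114 mm over their backs; the gripper's body (76 mm by 85 mm) begins 54 mm behind the grasp point. The pads swing forward as they close: fully open they stand 13 mm farther back than shut.
Start: joints at [1.182, 0.053, 1.613, -0, 1.476, -0.119], TCP at [0.167, 0.602, 0.231] pointing down, gripper open.
Joint ranges: [-3.01, 3.01], [-1.01, 2.22], [0.06, 2.58], [-1.02, 4.17], [0.09, 2.62], [-3.14, 3.14]. Speed limits (rad/s): [2.57, 2.57, 3.14, 3.14, 3.14, 3.14].

INTERFACE

Orientations are given as a rotation vector (axis times angle).
In Python, from station import ctrl, imaging gives the robot as it stands.
- The arm moves only by the tool play_rows, never from a script. Its argument "series" is a list of rows, each a list of 3 entries, a list of its own where there are three numbers: the opening, from 0 (shut) to 1 (fully open), then the shift along the tool's x, y, z each as a share of 0.05 m, from -1 to 1, then the turn, a rotation vector about the tool's x, y, z each as a share of 8 degrees, from -1 to 1. In form: [[grip, [dx, dy, dz], [ax, ay, az]], ...]. A call has 1 to 8 rows; each row shifts and turns the commanded pose from where the row before left it, along the tool's axes as they then stand; what a row does not reach is not made up. A row lasts 1/8 s, in which the tool goes at most 62.5 mm and 10.7 degrees, less where a joint would pass 70% of its speed; a pose out of reach is approached as far as the arm can. A call with a number of a shift or a turn outside -1 to 1 is refused whole. A call with a gripper value outside its range is refused whole. The fingers move at their own pace and stop on an object; "force" is the grip in N (left out, the last holds). Time passes only in rows, so rows that do not move let the fingers close. It gives the time, the measured TCP pose, the force, the opening and the grip force at its end, in the units of the state.
- ctrl.get_obs(): the state, without advancing time (a new reading comes with each control period).
- imaging.get_image(name): name is "scene" or "top" or "wrist"; returns a dict with "color" (384x512x3 uint8, blue, green, red), "fx", "fy", "cx", "cy" (pixels), "D" ([k1, k2, p1, p2, k3] as OpenCV has them; the pictures are not rectified), "extrinsics" (4x4, takes a point from world to camera coordinates); the wrist camera has in their place "hand_eye" (4x4, takes a point from camera to tool coordinates, whose origin is the TCP and whose axes are the flange's). Camera axes: x right, y down, z forward; pixel columns grow to the right and rows downward; lengths in m; the calibration is good to about 2 mm. A picture is of the moment at which its call begins: read the wrist's pose just before it. There is no depth.
- ctrl.finish_job(): hands the job in; it is judged then, once.
The state is a dict: "t": time; "q": joint angles; "dq": joint speeds; "effort": joint torques, N m; "tool_pos": TCP position; "tool_rot": TCP orientation; "contact_force": force on the tool from outside, world axes, zero at the start; "wrist_torque": the same for the moment, N m; "opening": finger opening in m; "grip_force": force on a finger pad.
Only numpy, scipy, OpenCV 4.12 (cv2) and the standard library are available. Lean on these libraries where they do the work, as an engineer would, in place of code of your own. Each camera call takes 0.05 s, during which the arm holds its last target. There are 200 camera calls.

TASK

Pick up the copper apron plate by its wooden grip and lay it flat on the soldering board, its long left edge flush along the brass fence and its front edge still short of the white hearth tile. Then slide it forward along the fence so that its front edge goes at least 20 mm under the tile, without lifting the tile. Finish holding it: press the plate down flat on the board by hand with about 10 N and keep pressing, plate still against the fence; leave the other things on the bench where they are.

Things in the scene. Friction and masses are not known exactly. Their poses are not given: they have to be found in the camera images.
- board: Fixed grey soldering board, 280 (x) x 180 (y) x 18 mm thick, flat on the bench. Origin at the centre of its underside; its top face is at z = 18 mm. Its x axis points from the robot's side to the hearth at its far end; its y axis to the left.
- fence: Fixed low brass straightedge fence on top of the board, 140 mm long (x), 14 mm wide, 8 mm high, parallel to the board's x axis. Origin on the board's top face at the middle of the fence's guiding face, which looks to the right (-y); the fence lies at y = 0 to 14 mm, x = -70 to +70 mm in its own frame.
- lip (a point): Middle of the lower front edge of the white hearth tile when closed: 7 mm above the board's top face. Axes parallel to the board's. The tile, 88 (x) x 130 (y) x 6 mm thick, reaches from here towards +x, level, with a 7 mm gap between its underside and the board; a steel block 94 mm behind the front edge, 22 mm high, carries its hinge. The tile covers y = -65 to +65 mm. From the lip to the near end of the board is 158 to 182 mm.
- tile (a joint): Hinge of the hearth tile at its far end (rad): 0 = closed and level, resting on its own stop; grows as the front edge is lifted (0.05 rad lifts the front edge about 4.5 mm). It is light (170 g) and falls shut by itself.
- plate: Loose copper apron plate, 110 (x) x 60 (y) x 3 mm thick, about 220 g. It starts flat on the bench to the right of the board. Origin at the centre of its underside; x points to its front edge, which goes under the tile (x = +55 mm), y to its left edge (y = +30 mm). Near its rear stands a pale wooden grip centred at x = -30 mm, y = 0: 12 mm thick along x, 46 mm long along y, from z = 3 to z = 40 mm; pinch it across its 12 mm thickness from above.
- plate_nose (a point): Middle of the plate's front edge, on the underside: (55, 0, 0) mm in the plate's frame.
- plate_left_front (a point): Front left corner of the plate, on the underside: (55, 30, 0) mm in the plate's frame.
- plate_left_rear (a point): Rear left corner of the plate, on the underside: (-55, 30, 0) mm in the plate's frame.
- charcoal: Loose black charcoal block, 90 x 50 x 30 mm, to the right of the board near the plate; leave it. Origin at the centre of its underside.
- flux_jar: Loose jar, 56 mm across, 70 mm high, on the left; leave it. Origin at the centre of its underside.
- mallet: Loose hammer with a wooden handle, about 260 mm long, under 40 mm high, lying far right; leave it.
- driver: Loose red screwdriver, about 200 mm long, lying on the right, near the robot; leave it.
- ring_tray: Loose wooden tray with four compartments, 120 x 90 x 25 mm, on the left; leave it.
- cup: Loose glass cup, 70 mm across, 75 mm high, on the left; leave it.
Not all that is in view belongs to the job. Several things have the shape of the plate; the one meant has the colours described above.

How it is judged:
On the way, in this order (a step that is already met when the one before it is completed fails the run):
1. plate lies flat on the board, left edge flush along the fence, front edge short of the tile (angle between plate's own z axis and vertical below 0.035 rad and z of plate_nose in the frame of lip between -0.0095 and -0.0045 m and y of plate_left_front in the frame of fence between -0.003 and 0.004 m and y of plate_left_rear in the frame of fence between -0.003 and 0.004 m and x of plate_nose in the frame of lip below -0.002 m and contact force between plate and board above 0.3 N), for 0.2 s.
2. plate's front edge at least 20 mm under the closed tile, plate flat (angle between plate's own z axis and vertical below 0.035 rad and z of plate_nose in the frame of lip between -0.0095 and -0.0045 m and x of plate_nose in the frame of lip above 0.02 m and value of joint tile below 0.02 rad), for 0.2 s.
At the end, for the whole second after the job is handed in: Plate flat on the board (tilt < 0.035 rad), front edge at least 20 mm under the tile, tile closed (< 0.02 rad), both left corners within 4 mm of the fence (3 mm when first laid), still, and the fingers press it down: 5 to 35 N between plate and board (all of step 2 and y of plate_left_front in the frame of fence between -0.004 and 0.004 m and y of plate_left_rear in the frame of fence between -0.004 and 0.004 m and contact force between plate and board between 5 and 35 N and contact force between the fingers and plate above 2 N and linear speed of plate below 0.01 m/s); the arm keeps its last pose, push and grip.
It fails at once if the tile is lifted (more than 0.05 rad) (value of joint tile above 0.05 rad).
It fails at once if another thing on the bench is moved more than 25 mm (distance of any of charcoal, flux_jar, mallet, driver, ring_tray, cup from where it was at the start of the episode above 0.025 m).
It also fails if it takes over 61 s, if anything falls off the work surface, if the arm or the gripper's body presses on something with over 40 N, if the wrist force passes 120 N, or if a joint passes its speed limit or range.

## Working session

There is one attempt and no reset: what is moved stays moved. The work goes in short steps, Python scripts to look and compute and a tool call to move; the robot and the scene stay as the last step left them, time stands still between calls to the robot, and variables do not carry over. Pictures are saved under pics/ and viewed, at most 10 in all, crops included, and the job is handed in when it is done.

Besides the shell and the picture viewer there is one more tool, called after "Request:" as name([rows], argument=value, ...), one row to a line, values as JSON. play_rows: Moves the arm, as the interface text tells. Shift numbers are shares of 0.05 m and turn numbers shares of 8 degrees, none past 1 either way. Its arguments: {"type":"object","properties":{"series":{"type":"array"},"force":{"type":"number"}},"required":["series"]}

```bash
ls; mkdir -p pics; cat > h.py <<'E'
import numpy as np, cv2
from station import ctrl, imaging
from scipy.spatial.transform import Rotation as R
def grab(n):
    o=ctrl.get_obs(); im=imaging.get_image(n)
    if n=="wrist":
        T=np.eye(4);T[:3,:3]=R.from_rotvec(o["tool_rot"]).as_matrix();T[:3,3]=o["tool_pos"]
        c2w=T@np.array(im["hand_eye"])
    else: c2w=np.linalg.inv(np.array(im["extrinsics"]))
    K=np.array([[im["fx"],0,im["cx"]],[0,im["fy"],im["cy"]],[0,0,1.]])
    return dict(img=np.array(im["color"]),K=K,D=np.array(im["D"],float),c2w=c2w)
def ray(g,px,z):
    p=cv2.undistortPoints(np.array(px,float).reshape(-1,1,2),g["K"],g["D"]).reshape(-1,2)
    d=np.c_[p,np.ones(len(p))]@g["c2w"][:3,:3].T; c=g["c2w"][:3,3]
    return c+d*((z-c[2])/d[:,2])[:,None]
def proj(g,P):
    w=np.linalg.inv(g["c2w"]); return cv2.projectPoints(np.array(P,float).reshape(-1,3),cv2.Rodrigues(w[:3,:3])[0],w[:3,3],g["K"],g["D"])[0].reshape(-1,2)
E
python3 - <<'E'
from h import *
import pickle
gs={n:grab(n) for n in("scene","top")}
pickle.dump(gs,open("g0.pkl","wb"))
for n,g in gs.items():
    cv2.imwrite(f"pics/{n}0.png",cv2.resize(g["img"],(800,600),interpolation=cv2.INTER_CUBIC)); print(n,g["c2w"].round(3))
print(ctrl.get_obs())
E
```

```text
pics
scene [[-0.549  0.529 -0.647  1.547]
 [ 0.835  0.357 -0.418  0.617]
 [ 0.01  -0.77  -0.638  1.1  ]
 [ 0.     0.     0.     1.   ]]
top [[ 9.000e-03 -9.900e-01  1.380e-01  3.380e-01]
 [-1.000e+00 -1.000e-02 -1.000e-03 -4.400e-02]
 [ 3.000e-03 -1.380e-01 -9.900e-01  1.264e+00]
 [ 0.000e+00  0.000e+00  0.000e+00  1.000e+00]]
{'t': 0.1, 'q': array([ 1.18196958e+00,  5.32857559e-02,  1.61415789e+00,  5.18804125e-05,
        1.47597292e+00, -1.19004824e-01]), 'dq': array([ 0.00030859, -0.00171236, -0.00174404, -0.00056022, -0.00078404,
        0.00043887]), 'effort': array([-2.28674274e-06, -3.94902420e+01, -3.71363819e+01, -1.42423009e-04,
        3.92306509e-03, -1.29349382e-05]), 'tool_pos': array([0.1663766 , 0.60187276, 0.23018838]), 'tool_rot': array([-4.22489956e-01, -3.11254021e+00,  2.75231772e-03]), 'contact_force': array([ 0.73273321, -0.35696791, -0.65936222]), 'wrist_torque': array([-0.02792569, -0.00071335,  0.01623399]), 'grip_force': 0.0, 'opening': 0.08541949996205428}
```

View pics/top0.png

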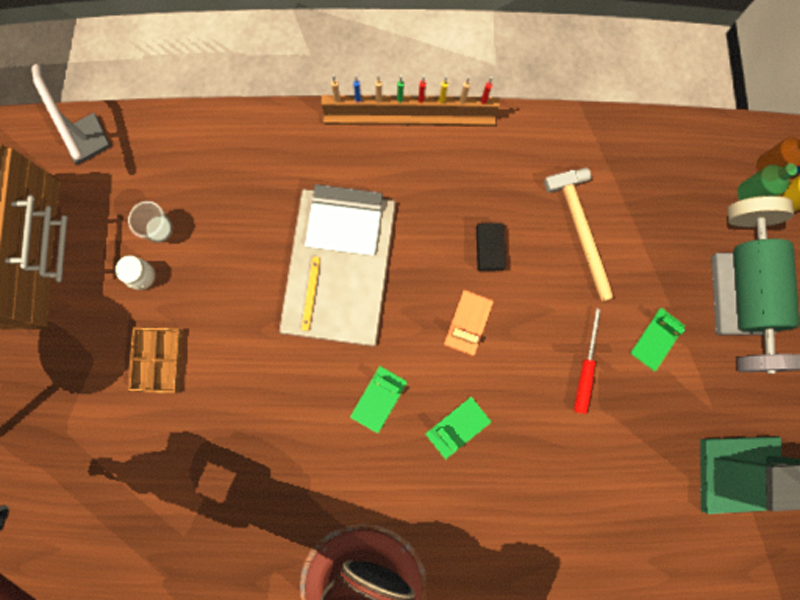

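View pics/scene0.png

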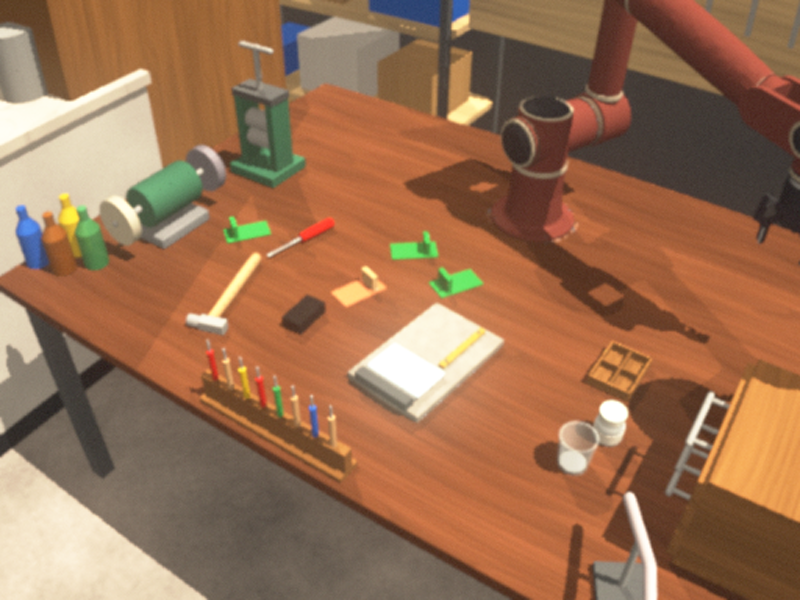

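The top view shows four plate-shaped things, at about (469,322), (379,399), (458,427) and (658,339). The first is copper with a pale grip and the other three are all green, so the copper one at (469,322) fits. The board is at (338,265) with the yellow fence at (311,293) and the white tile at (343,228). Next I'll take a confirming crop and measure.

```bash
python3 - <<'E'
from h import *
import pickle
gs=pickle.load(open("g0.pkl","rb")); g=gs["top"]; im=g["img"]
c=im[170:250,270:340]; cv2.imwrite("pics/crop.png",cv2.resize(c,None,fx=7,fy=7,interpolation=cv2.INTER_CUBIC))
hsv=cv2.cvtColor(im,cv2.COLOR_BGR2HSV)
for p in [(300,200),(306,207),(298,214),(200,185),(220,150),(215,200),(330,200)]: print(p,hsv[p[1],p[0]])
print(g["K"])
def big(m,roi):
    x0,y0,x1,y1=roi; mm=np.zeros_like(m); mm[y0:y1,x0:x1]=m[y0:y1,x0:x1]
    return max(cv2.findContours(mm,cv2.RETR_EXTERNAL,cv2.CHAIN_APPROX_NONE)[0],key=cv2.contourArea)
H,S,V=cv2.split(hsv)
ms={"plate":(((H<25)&(V>165)).astype(np.uint8),(270,170,340,250),.003),
"fence":(((H>20)&(H<35)&(S>120)&(V>150)).astype(np.uint8),(185,155,215,220),.026),
"board":(((S<110)&(V>120)).astype(np.uint8),(170,110,262,230),.018),
"tile":(((S<40)&(V>215)).astype(np.uint8),(190,120,255,170),.031)}
for k,(m,roi,z) in ms.items():
    cn=big(m,roi); r=cv2.minAreaRect(cn); b=cv2.boxPoints(r); P=ray(g,b,z)
    print(k,cv2.contourArea(cn),b.round(1).tolist(),"\n",P[:,:2].round(4).tolist(),np.linalg.norm(np.diff(P,axis=0),axis=1).round(3),P.mean(0).round(4))
E
```

```text
(300, 200) [ 18 154 254]
(306, 207) [ 17 156 254]
(298, 214) [ 27 102 255]
(200, 185) [ 27 173 255]
(220, 150) [ 45   2 255]
(215, 200) [ 23  58 248]
(330, 200) [ 11 181 163]
[[432.35768837   0.         249.71095575]
 [  0.         432.35768837 198.84221815]
 [  0.           0.           1.        ]]
plate 3841.5 [[270.0, 170.0], [339.0, 170.0], [339.0, 249.0], [270.0, 249.0]] 
 [[0.6005, -0.1048], [0.6031, -0.312], [0.3676, -0.3078], [0.3667, -0.1055]] [0.207 0.236 0.202] [ 0.4845 -0.2075  0.003 ]
fence 137.0 [[192.5, 210.60000610351562], [199.39999389648438, 163.60000610351562], [204.10000610351562, 164.3000030517578], [197.1999969482422, 211.3000030517578]] 
 [[0.4741, 0.1198], [0.6129, 0.1034], [0.6109, 0.0894], [0.4722, 0.106]] [0.14  0.014 0.14 ] [0.5425 0.1046 0.026 ]
board 5781.0 [[178.1999969482422, 212.6999969482422], [191.6999969482422, 115.80000305175781], [253.5, 124.4000015258789], [240.0, 221.39999389648438]] 
 [[0.4683, 0.1624], [0.7622, 0.132], [0.7363, -0.0546], [0.4451, -0.0178]] [0.295 0.188 0.293] [0.603  0.0555 0.018 ]
tile 1203.0 [[194.60000610351562, 157.3000030517578], [198.3000030517578, 129.10000610351562], [243.10000610351562, 135.10000610351562], [239.3000030517578, 163.3000030517578]] 
 [[0.6305, 0.1175], [0.7165, 0.1091], [0.6991, -0.0238], [0.6137, -0.0138]] [0.086 0.134 0.086] [0.665  0.0472 0.031 ]
```

View pics/crop.png

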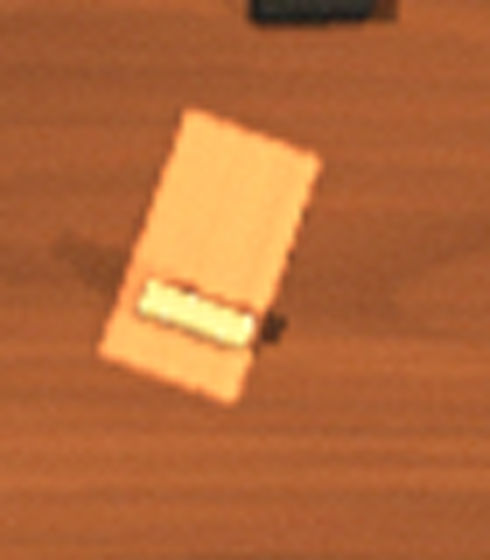

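The crop confirms it: copper plate, pale grip toward the rear, with front corners near crop (187,110) and (320,158) and rear corners near (100,352) and (237,404). Fence and tile sizes match the given ones (140x14, 86x134). Next I'll work out the coarse plate pose and the moves.

```bash
cat >> h.py <<'E'
def move(target_xyz, ydir=None, cur=None):
    """print shift in current tool axes (units of .05m) and z turn (units of 8deg) so that tool y // ydir (mod 180)"""
    o=ctrl.get_obs(); M=R.from_rotvec(o["tool_rot"]).as_matrix()
    d=M.T@(np.array(target_xyz)-o["tool_pos"]); print("tool",o["tool_pos"].round(4),"t",o["t"],"q6",o["q"][5].round(3),"shift units",(d/.05).round(2))
    print("tool x",M[:,0].round(3),"y",M[:,1].round(3),"z",M[:,2].round(3))
    if ydir is not None:
        v=M.T@np.r_[ydir,0]; a=np.degrees(np.arctan2(-v[0],v[1])); print("turn z deg",a.round(2),"or",((a+360)%360-180).round(2),"units",(a/8).round(2))
E
python3 - <<'E'
from h import *
import pickle
g=pickle.load(open("g0.pkl","rb"))["top"]
P=ray(g,[(296.7,185.7),(315.7,192.6),(303.9,227.7),(284.3,220.3)],.003)
print(P.round(4),np.linalg.norm(P-np.roll(P,-1,0),axis=1))
x=(P[0]+P[1]-P[2]-P[3])[:2];x/=np.linalg.norm(x);c=P.mean(0)[:2];print("c",c,"x",x,"grip",c-.03*x)
he=np.array(imaging.get_image("wrist")["hand_eye"]);print(he.round(3),imaging.get_image("wrist")["fx"])
move([*(c-.03*x),.2],x)
move([.5,.05,.25],x)
E
```

```text
[[ 0.5539 -0.1842  0.003 ]
 [ 0.5338 -0.2406  0.003 ]
 [ 0.4295 -0.2047  0.003 ]
 [ 0.4507 -0.1471  0.003 ]] [0.0599106  0.11034392 0.0613567  0.10960321]
c [ 0.49197961 -0.19414353] x [ 0.94346661 -0.33146758] grip [ 0.46367561 -0.1841995 ]
[[ 0.    -0.964 -0.266  0.068]
 [ 1.     0.    -0.     0.001]
 [ 0.    -0.266  0.964 -0.141]
 [ 0.     0.     0.     1.   ]] 308.1542325924964
tool [0.1664 0.602  0.2305] t 0.2 q6 -0.119 shift units [ -9.92 -13.57   0.63]
tool x [-0.964  0.267  0.   ] y [ 0.267  0.964 -0.001] z [-0.    -0.001 -1.   ]
turn z deg 93.9 or -86.1 units 11.74
tool [0.1664 0.602  0.2305] t 0.2 q6 -0.119 shift units [-9.37 -8.86 -0.38]
tool x [-0.964  0.267  0.   ] y [ 0.267  0.964 -0.001] z [-0.    -0.001 -1.   ]
turn z deg 93.9 or -86.1 units 11.74
```

Request:
play_rows([
  [1, [-0.78, -0.74, -0.03], [0, 0, 0]],
  [1, [-0.78, -0.74, -0.03], [0, 0, 0]],
  [1, [-0.78, -0.74, -0.03], [0, 0, 0]],
  [1, [-0.78, -0.74, -0.03], [0, 0, 0]],
  [1, [-0.78, -0.74, -0.03], [0, 0, 0]],
  [1, [-0.78, -0.74, -0.03], [0, 0, 0]],
  [1, [-0.78, -0.74, -0.03], [0, 0, 0]],
  [1, [-0.78, -0.74, -0.03], [0, 0, 0]],
])

```text
t: 1.2
tool_pos: [0.3889, 0.2323, 0.2433]
tool_rot: [0.422, 3.113, 0.0]
contact_force: [0.4, 0.4, 0.1]
opening: 0.0856
grip_force: 0.0
```

Request:
play_rows([
  [1, [-0.78, -0.74, -0.03], [0, 0, 0]],
  [1, [-0.78, -0.74, -0.03], [0, 0, 0]],
  [1, [-0.78, -0.74, -0.03], [0, 0, 0]],
  [1, [-0.78, -0.74, -0.03], [0, 0, 0]],
  [1, [0, 0, 0], [0, 0, 1]],
  [1, [0, 0, 0], [0, 0, 1]],
  [1, [0, 0, 0], [0, 0, 1]],
  [1, [0, 0, 0], [0, 0, 1]],
])

```text
t: 2.2
tool_pos: [0.4991, 0.0496, 0.249]
tool_rot: [-1.271, -2.873, 0.0]
contact_force: [0.1, -0.2, -0.0]
opening: 0.0852
grip_force: 0.0
```

Request:
play_rows([
  [1, [0, 0, 0], [0, 0, 1]],
  [1, [0, 0, 0], [0, 0, 1]],
  [1, [0, 0, 0], [0, 0, 1]],
  [1, [0, 0, 0], [0, 0, 1]],
  [1, [0, 0, 0], [0, 0, 1]],
  [1, [0, 0, 0], [0, 0, 1]],
  [1, [0, 0, 0], [0, 0, 1]],
  [1, [0, 0, 0], [0, 0, 0.74]],
])

```text
t: 3.2
tool_pos: [0.4991, 0.0497, 0.249]
tool_rot: [-2.567, -1.811, 0.001]
contact_force: [-0.3, -1.0, -0.4]
opening: 0.0852
grip_force: 0.0
```

```bash
python3 - <<'E'
from h import *
import pickle
g=grab("wrist"); pickle.dump(g,open("w1.pkl","wb"))
cv2.imwrite("pics/w1.png",cv2.resize(g["img"],(800,600),interpolation=cv2.INTER_CUBIC))
move([.4637,-.1842,.2],[.9435,-.3315])
E
```

```text
tool [0.4991 0.0497 0.249 ] t 3.25 q6 0.294 shift units [-4.64  0.91  0.98]
tool x [ 0.337  0.942 -0.   ] y [ 0.942 -0.337 -0.   ] z [-0. -0. -1.]
turn z deg -0.33 or 179.67 units -0.04
```

View pics/w1.png

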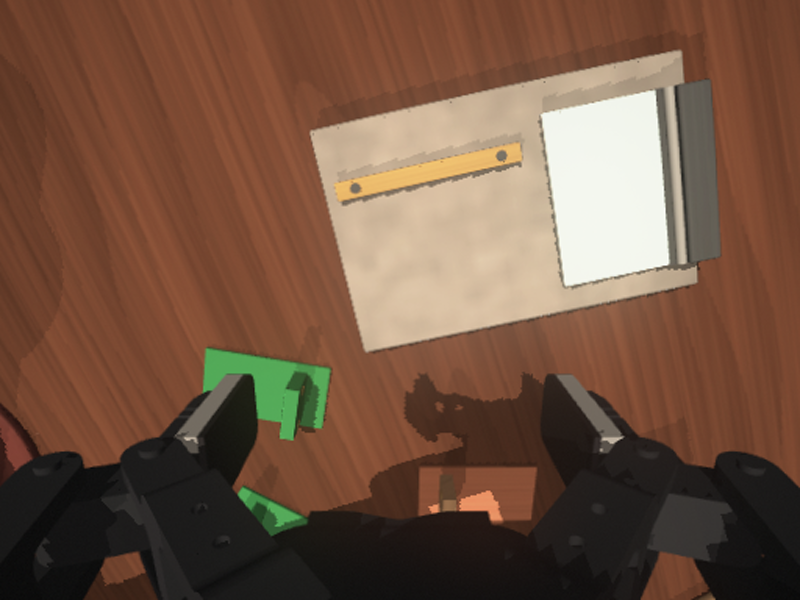

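The wrist view shows the board, with the fence's guiding face running from (343,202) to (522,163) and the tile's front edge from (541,113) to (565,287). The plate is partly hidden behind the gripper at (477,493). I'll measure these and move over the plate.

```bash
python3 - <<'E'
from h import *
import pickle
g=pickle.load(open("w1.pkl","rb")); im=g["img"]; H,S,V=cv2.split(cv2.cvtColor(im,cv2.COLOR_BGR2HSV))
s=.64
def big(m,roi):
    x0,y0,x1,y1=[int(v*s) for v in roi]; mm=np.zeros(m.shape,np.uint8); mm[y0:y1,x0:x1]=m[y0:y1,x0:x1]
    return max(cv2.findContours(mm,cv2.RETR_EXTERNAL,cv2.CHAIN_APPROX_NONE)[0],key=cv2.contourArea)
print(H[int(165*s),int(430*s)],S[int(165*s),int(430*s)],S[int(250*s),int(430*s)],V[int(190*s),int(600*s)],V[int(250*s),int(430*s)])
for k,m,roi,z in [("fence",(S>115)&(V>140),(325,135,535,215),.026),("tile",(S<40)&(V>225),(530,80,690,300),.031)]:
    b=cv2.boxPoints(cv2.minAreaRect(big(m,roi))); P=ray(g,b,z)
    print(k,(b/s).round(0).tolist(),"\n",P[:,:2].round(4).tolist(),np.linalg.norm(P-np.roll(P,-1,0),axis=1).round(4))
E
```

```text
19 136 63 247 214
fence [[334.0, 183.0], [518.0, 141.0], [522.0, 160.0], [338.0, 201.0]] 
 [[0.4728, 0.1199], [0.6096, 0.1028], [0.6089, 0.0892], [0.4708, 0.1063]] [0.1379 0.0136 0.1391 0.0138]
tile [[539.0, 106.0], [654.0, 90.0], [679.0, 269.0], [565.0, 285.0]] 
 [[0.6293, 0.1209], [0.7104, 0.1053], [0.7018, -0.0286], [0.6132, -0.011]] [0.0825 0.1342 0.0903 0.1329]
```

Request:
play_rows([
  [1, [-0.9, 0, 0], [0, 0, 0]],
  [1, [-0.9, 0.2, 0], [0, 0, 0]],
  [1, [-0.9, 0.2, 0], [0, 0, 0]],
  [1, [-0.6, 0.2, 0], [0, 0, 0]],
  [1, [0, 0.2, 0], [0, 0, 0]],
  [1, [0, 0, 0], [0, 0, 0]],
])

```text
t: 4.0
tool_pos: [0.4827, -0.1189, 0.2491]
tool_rot: [-2.562, -1.816, -0.0]
contact_force: [-0.2, 0.9, 0.2]
opening: 0.0853
grip_force: 0.0
```

```bash
python3 - <<'E'
from h import *
import pickle
g=grab("wrist"); pickle.dump(g,open("w2.pkl","wb"))
cv2.imwrite("pics/w2.png",cv2.resize(g["img"],(800,600),interpolation=cv2.INTER_CUBIC))
move([.4637,-.1842,.2],[.9435,-.3315])
E
```

```text
tool [ 0.4825 -0.1185  0.2491] t 4.05 q6 -0.054 shift units [-1.37  0.08  0.98]
tool x [0.331 0.944 0.   ] y [ 0.944 -0.331 -0.001] z [-0.001  0.001 -1.   ]
turn z deg 0.06 or -179.94 units 0.01
```

View pics/w2.png

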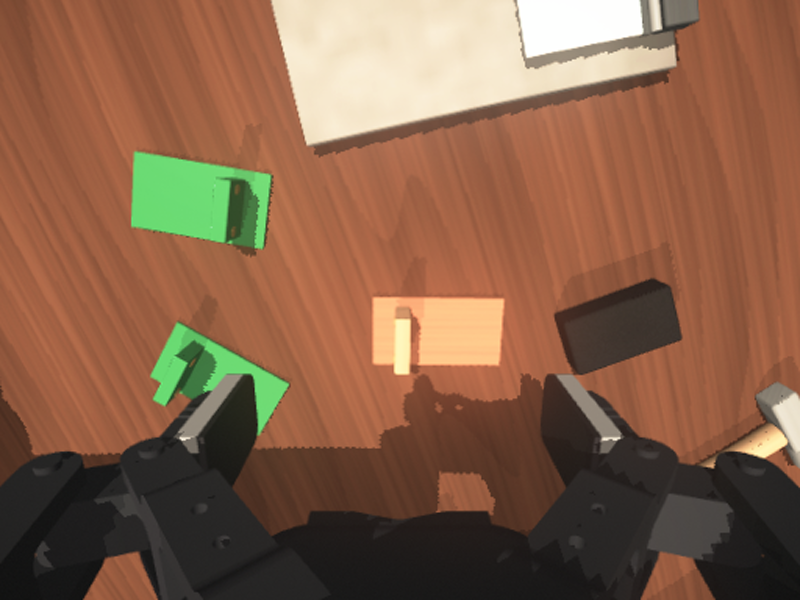

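The copper plate lies at (372–504, 297–366) with the pale grip top at (403,345). The charcoal at (620,325) is well clear of the finger span.

```bash
python3 - <<'E'
from h import *
import pickle
g=pickle.load(open("w2.pkl","rb")); im=g["img"]; H,S,V=cv2.split(cv2.cvtColor(im,cv2.COLOR_BGR2HSV))
s=.64
print([(H[int(y*s),int(x*s)],S[int(y*s),int(x*s)],V[int(y*s),int(x*s)]) for x,y in [(460,330),(383,330),(403,350),(420,420),(450,270)]])
def meas(name,c,z):
    b=cv2.boxPoints(cv2.minAreaRect(c)); P=ray(g,b,z)
    print(name,(b/s).round(0).tolist(),"\n",P[:,:2].round(4).tolist(),np.linalg.norm(P-np.roll(P,-1,0),axis=1).round(4),P.mean(0).round(4)); return P
roi=np.zeros(H.shape,bool); roi[int(280*s):int(385*s),int(355*s):int(525*s)]=1
big=lambda m:max(cv2.findContours((m&roi).astype(np.uint8),cv2.RETR_EXTERNAL,cv2.CHAIN_APPROX_NONE)[0],key=cv2.contourArea)
c=big(V>205); 
pts=c.reshape(-1,2); pts=pts[pts[:,1]<367*s]  # drop overhanging grip top
meas("plate",pts.reshape(-1,1,2).astype(np.int32),.003)
P=meas("griptop",big((V>215)&(S<125)),.04)
# also corners by eye
Q=ray(g,np.array([(373,297),(504,299),(501,366),(372,365)])*s,.003); print(Q.round(4),np.linalg.norm(Q-np.roll(Q,-1,0),axis=1).round(4))
x=(Q[1]+Q[2]-Q[0]-Q[3])[:2];x/=np.linalg.norm(x);c=Q.mean(0)[:2];print("c",c,"x",x,np.degrees(np.arctan2(x[1],x[0])),"grip",c-.03*x)
move([*(c-.03*x),.06],x)
E
```

```text
[(np.uint8(16), np.uint8(115), np.uint8(254)), (np.uint8(16), np.uint8(116), np.uint8(254)), (np.uint8(26), np.uint8(67), np.uint8(254)), (np.uint8(9), np.uint8(150), np.uint8(114)), (np.uint8(9), np.uint8(149), np.uint8(174))]
plate [[372.0, 366.0], [372.0, 297.0], [503.0, 297.0], [503.0, 366.0]] 
 [[0.428, -0.2035], [0.4493, -0.1455], [0.5527, -0.1817], [0.5357, -0.2413]] [0.0618 0.1095 0.062  0.1141] [ 0.4914 -0.193   0.003 ]
griptop [[420.0, 298.0], [502.0, 298.0], [502.0, 362.0], [420.0, 362.0]] 
 [[0.4887, -0.15], [0.5467, -0.1703], [0.5323, -0.2206], [0.4721, -0.1993]] [0.0614 0.0522 0.0638 0.052 ] [ 0.5099 -0.1851  0.04  ]
[[ 0.4502 -0.1459  0.003 ]
 [ 0.5529 -0.1837  0.003 ]
 [ 0.5338 -0.2411  0.003 ]
 [ 0.4283 -0.203   0.003 ]] [0.1094 0.0604 0.1122 0.0611]
c [ 0.4913057  -0.19340879] x [ 0.93953037 -0.34246559] -20.027162434339704 grip [ 0.46311978 -0.18313482]
tool [ 0.4825 -0.1185  0.2491] t 4.05 q6 -0.054 shift units [-1.35  0.06  3.78]
tool x [0.331 0.944 0.   ] y [ 0.944 -0.331 -0.001] z [-0.001  0.001 -1.   ]
turn z deg 0.73 or -179.27 units 0.09
```

Request:
play_rows([
  [1, [-0.7, 0.05, 0], [0, 0, 0.05]],
  [1, [-0.65, 0, 0.4], [0, 0, 0]],
  [1, [0, 0, 0.9], [0, 0, 0]],
  [1, [0, 0, 0.9], [0, 0, 0]],
  [1, [0, 0, 0.9], [0, 0, 0]],
  [1, [0, 0, 0.9], [0, 0, 0]],
  [1, [0, 0, 0.5], [0, 0, 0]],
  [1, [0, 0, 0.28], [0, 0, 0]],
])

```text
t: 5.05
tool_pos: [0.4614, -0.182, 0.0087]
tool_rot: [-2.566, -1.808, 0.001]
contact_force: [0.6, 0.7, 0.3]
opening: 0.0854
grip_force: 0.0
```

Request:
play_rows([
  [0, [0, 0, 0], [0, 0, 0]],
  [0, [0, 0, 0], [0, 0, 0]],
  [0, [0, 0, 0], [0, 0, 0]],
  [0, [0, 0, 0], [0, 0, 0]],
  [0, [0, 0, 0], [0, 0, 0]],
  [0, [0, 0, 0], [0, 0, 0]],
  [0, [0, 0, 0], [0, 0, 0]],
  [0, [0, 0, 0], [0, 0, 0]],
], force=50)

```text
t: 6.05
tool_pos: [0.4627, -0.1841, 0.0114]
tool_rot: [2.569, 1.806, 0.001]
contact_force: [-1.0, 1.1, 5.8]
opening: 0.0112
grip_force: 50.2
```

Request:
play_rows([
  [0, [0, 0, -0.2], [0, 0, 0]],
  [0, [0, 0, -0.6], [0, 0, 0]],
  [0, [0, 0, -0.8], [0, 0, 0]],
  [0, [0, 0, -0.4], [0, 0, 0]],
  [0, [0, 0, 0], [0, 0, 0]],
  [0, [0, 0, 0], [0, 0, 0]],
])

```text
t: 6.8
tool_pos: [0.461, -0.1831, 0.1088]
tool_rot: [-2.568, -1.806, 0.002]
contact_force: [-0.4, -0.2, -2.6]
opening: 0.0109
grip_force: 49.1
```

```bash
python3 - <<'E'
from h import *
import pickle
g=grab("wrist"); pickle.dump(g,open("w3.pkl","wb"))
cv2.imwrite("pics/w3.png",cv2.resize(g["img"],(800,600),interpolation=cv2.INTER_CUBIC))
o=ctrl.get_obs();print(o["contact_force"],o["opening"])
move([.5216,.0648,.10],[.9928,-.1201])
E
```

```text
[-0.61071222  0.21307064 -2.5539653 ] 0.011129151048360986
tool [ 0.4609 -0.183   0.1084] t 6.85 q6 -0.183 shift units [ 5.07 -0.53  0.17]
tool x [0.338 0.941 0.001] y [ 0.941 -0.338 -0.003] z [-0.003  0.002 -1.   ]
turn z deg -12.88 or 167.12 units -1.61
```

View pics/w3.png

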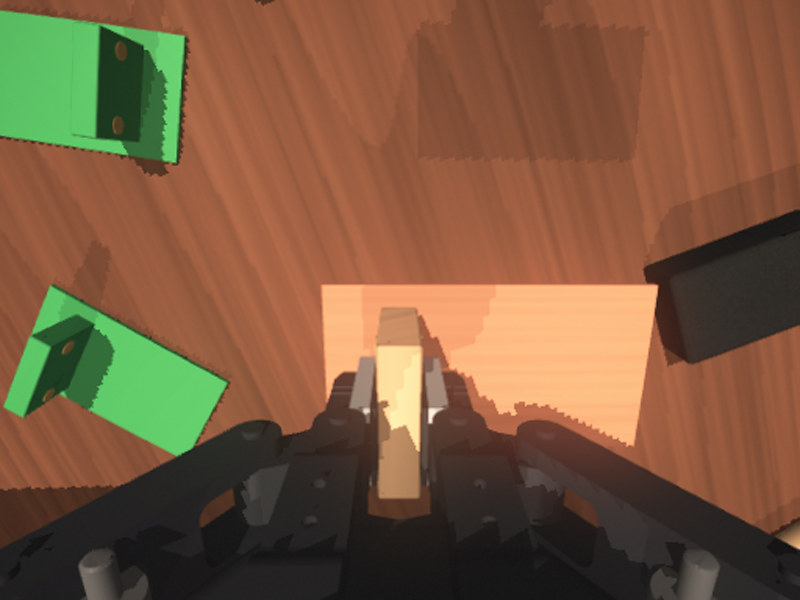

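The plate is held level by the grip. Its left edge runs from (322,285) to (657,285), parallel to the finger axis, and nothing else was touched. I'll check the corners in the tool frame.

```bash
python3 - <<'E'
from h import *
import pickle
g=pickle.load(open("w3.pkl","rb")); g["c2w"]=np.array(imaging.get_image("wrist")["hand_eye"])
for z in (.006,.0085,.011): print(z,ray(g,np.array([(322,285),(657,285),(633,446)])*.64,z).round(4).tolist())
for z in (-.0285,): print("grip top",ray(g,np.array([(376,346),(421,346),(380,497),(419,497)])*.64,z).round(4).tolist())
E
```

```text
0.006 [[0.0322, -0.0244, 0.006], [0.0323, 0.0823, 0.006], [-0.0262, 0.0825, 0.006]]
0.0085 [[0.0316, -0.0248, 0.0085], [0.0317, 0.0837, 0.0085], [-0.0278, 0.0839, 0.0085]]
0.011 [[0.031, -0.0252, 0.011], [0.0311, 0.0851, 0.011], [-0.0294, 0.0854, 0.011]]
grip top [[0.0249, -0.0059, -0.0285], [0.0249, 0.0053, -0.0285], [-0.0197, -0.0054, -0.0285], [-0.0197, 0.0054, -0.0285]]
```

Request:
play_rows([
  [0, [0.8, -0.1, 0], [0, 0, 0]],
  [0, [0.9, -0.1, 0], [0, 0, 0]],
  [0, [0.9, -0.1, 0], [0, 0, 0]],
  [0, [0.9, -0.1, 0], [0, 0, 0]],
  [0, [0.9, -0.1, 0], [0, 0, 0]],
  [0, [0.67, -0.03, 0], [0, 0, -0.61]],
  [0, [0, 0, 0], [0, 0, -1]],
  [0, [0, 0, 0], [0, 0, 0]],
])

```text
t: 7.9
tool_pos: [0.522, 0.0643, 0.1088]
tool_rot: [-2.351, -2.082, 0.003]
contact_force: [-0.0, -0.4, -2.2]
opening: 0.0115
grip_force: 49.1
```

Request:
play_rows([
  [0, [0, 0, 0.5], [0, 0, 0]],
  [0, [0, 0, 0.6], [0, 0, 0]],
  [0, [0, 0, 0.1], [0, 0, 0]],
  [0, [0, 0, 0], [0, 0, 0]],
])

```text
t: 8.4
tool_pos: [0.5227, 0.0635, 0.0502]
tool_rot: [-2.352, -2.082, 0.001]
contact_force: [-0.2, 0.8, -2.3]
opening: 0.0118
grip_force: 49.1
```

```bash
python3 - <<'E'
from h import *
import pickle
g=grab("wrist"); pickle.dump(g,open("w4.pkl","wb"))
cv2.imwrite("pics/w4.png",cv2.resize(g["img"],(800,600),interpolation=cv2.INTER_CUBIC))
move([.5216,.0648,.032],[.9928,-.1201])
E
```

```text
tool [0.5235 0.0636 0.0511] t 8.45 q6 0.101 shift units [ 0.02 -0.04  0.38]
tool x [0.121 0.993 0.   ] y [ 0.993 -0.121  0.001] z [ 0.001  0.    -1.   ]
turn z deg -0.07 or 179.93 units -0.01
```

View pics/w4.png

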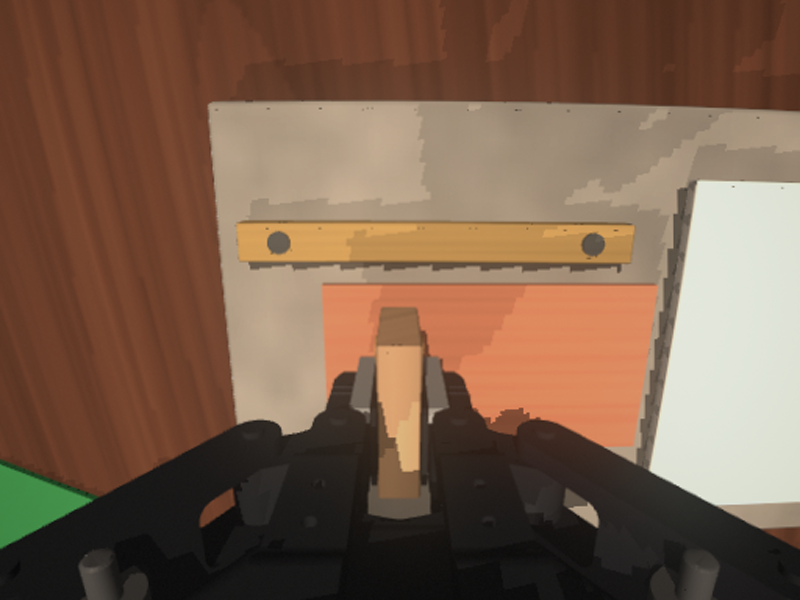

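The plate hovers right of the fence: its left edge is at row 285 and the fence's guiding edge runs from (238,262) to (634,264). The tile's front edge runs from (695,182) to (648,470). I'll convert these to the gap and lip distance.

```bash
python3 - <<'E'
from h import *
import pickle
g=pickle.load(open("w4.pkl","rb")); tz=.0511; g["c2w"]=np.array(imaging.get_image("wrist")["hand_eye"])
F=lambda p,z:print(ray(g,np.array(p)*.64,z).round(4).tolist())
print("fence right,left edges");F([(238,262),(634,264),(238,223),(634,225)],tz-.026)
print("plate left rear/front, right front");F([(322,285),(657,285),(633,446)],.011)
print("tile front");F([(695,182),(648,470)],tz-.031)
E
```

```text
fence right,left edges
[[0.036, -0.0568, 0.0251], [0.0354, 0.0836, 0.0251], [0.0497, -0.0557, 0.0251], [0.0493, 0.0818, 0.0251]]
plate left rear/front, right front
[[0.0311, -0.0251, 0.011], [0.0312, 0.0852, 0.011], [-0.0293, 0.0855, 0.011]]
tile front
[[0.0643, 0.0986, 0.0201], [-0.0461, 0.0984, 0.0201]]
```

Request:
play_rows([
  [0, [0, 0, 0.2], [0, 0, 0]],
  [0, [0, 0, 0.14], [0, 0, 0]],
  [0, [0, 0, 0.03], [0, 0, 0]],
  [0, [0, 0, 0], [0, 0, 0]],
  [0, [0, 0, 0], [0, 0, 0]],
])

```text
t: 9.12
tool_pos: [0.5231, 0.0639, 0.032]
tool_rot: [2.351, 2.084, 0.001]
contact_force: [1.0, 0.5, -1.7]
opening: 0.0113
grip_force: 49.2
```

Request:
play_rows([
  [0, [0, 0, 0.03], [0, 0, 0]],
  [0, [0, 0, 0.03], [0, 0, 0]],
  [0, [0, 0, 0], [0, 0, 0]],
])

```text
t: 9.5
tool_pos: [0.5231, 0.0639, 0.0293]
tool_rot: [2.351, 2.084, 0.0]
contact_force: [-2.9, 0.2, 2.0]
opening: 0.0114
grip_force: 49.8
```

Request:
play_rows([
  [0, [0.03, 0, 0.01], [0, 0, 0]],
  [0, [0.03, 0, 0], [0, 0, 0]],
  [0, [0.02, 0, 0], [0, 0, 0]],
  [0, [0, 0, 0], [0, 0, 0]],
])

```text
t: 10.0
tool_pos: [0.5245, 0.0672, 0.0294]
tool_rot: [2.349, 2.082, 0.001]
contact_force: [-0.8, -4.9, 6.0]
opening: 0.011
grip_force: 50.3
```

Request:
play_rows([
  [0, [0.02, 0, 0], [0, 0, 0]],
  [0, [0.01, 0, 0], [0, 0, 0]],
  [0, [0, 0, 0], [0, 0, 0]],
  [0, [0, 0, 0], [0, 0, 0]],
])

```text
t: 10.5
tool_pos: [0.5245, 0.0676, 0.0294]
tool_rot: [2.349, 2.081, -0.002]
contact_force: [-1.5, -8.0, 7.0]
opening: 0.0111
grip_force: 50.6
```

```bash
python3 - <<'E'
from h import *
import pickle
g=grab("wrist"); pickle.dump(g,open("w5.pkl","wb"))
cv2.imwrite("pics/w5.png",cv2.resize(g["img"][100:300,120:470],None,fx=2.2,fy=2.2,interpolation=cv2.INTER_CUBIC))
o=ctrl.get_obs();print(o["contact_force"],o["wrist_torque"],o["t"]); move([.5,.1,.0])
E
```

```text
[-2.48895424 -8.38735505  6.75759681] [-1.3361972   0.43682727 -0.16929314] 10.55
tool [0.5245 0.0676 0.0294] t 10.55 q6 0.112 shift units [ 0.59 -0.56  0.59]
tool x [ 0.12   0.993 -0.003] y [ 0.993 -0.12   0.002] z [ 0.001 -0.004 -1.   ]
```

View pics/w5.png

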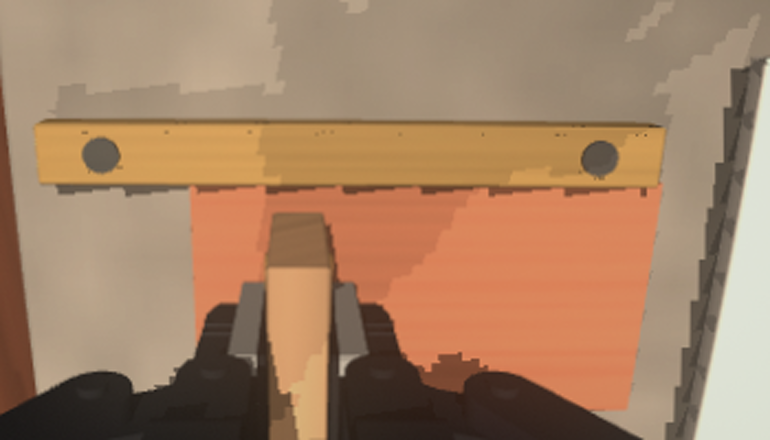

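The plate's left edge meets the fence along its whole length, and its front edge is short of the tile. Now the slide forward.

Request:
play_rows([
  [0, [0, 0.05, 0], [0, 0, 0]],
  [0, [0, 0.1, 0], [0, 0, 0]],
  [0, [0, 0.1, 0], [0, 0, 0]],
  [0, [0, 0.05, 0], [0, 0, 0]],
  [0, [0, 0, 0], [0, 0, 0]],
])

```text
t: 11.18
tool_pos: [0.5353, 0.0662, 0.0293]
tool_rot: [-2.348, -2.081, 0.015]
contact_force: [-20.8, -8.7, 21.3]
opening: 0.0113
grip_force: 52.7
```

```bash
python3 - <<'E'
from h import *
import pickle
g=grab("wrist"); pickle.dump(g,open("w6.pkl","wb"))
cv2.imwrite("pics/w6.png",cv2.resize(g["img"][100:300,120:470],None,fx=2.2,fy=2.2,interpolation=cv2.INTER_CUBIC))
o=ctrl.get_obs();print(o["contact_force"],o["wrist_torque"],o["t"]); move([.5,.1,.0])
E
```

```text
[-20.05225044  -8.35834446  22.61781895] [-1.153298    2.44868863 -0.19961981] 11.225
tool [0.5353 0.0662 0.0293] t 11.225 q6 0.109 shift units [ 0.59 -0.78  0.59]
tool x [ 0.12   0.993 -0.004] y [ 0.993 -0.12  -0.009] z [-0.01  -0.003 -1.   ]
```

View pics/w6.png

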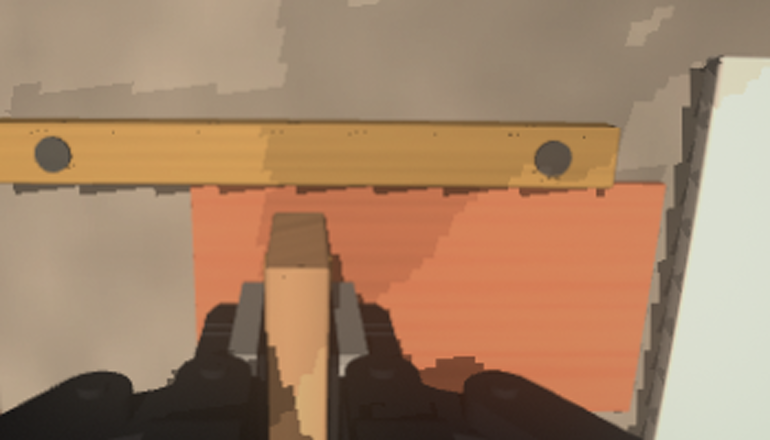

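The plate is still against the fence with its nose just short of the tile. Friction is raising the load, so I'll ease the downward push while sliding on.

Request:
play_rows([
  [0, [0, 0, -0.03], [0, 0, 0]],
  [0, [0, 0.05, -0.01], [0, 0, 0]],
  [0, [0, 0.05, 0], [0, 0, 0]],
  [0, [0, 0, 0], [0, 0, 0]],
])

```text
t: 11.72
tool_pos: [0.5404, 0.0656, 0.0295]
tool_rot: [-2.349, -2.082, 0.013]
contact_force: [-12.7, -7.0, 9.3]
opening: 0.0111
grip_force: 50.9
```

Request:
play_rows([
  [0, [0, 0.06, 0], [0, 0, 0]],
  [0, [0, 0.06, 0], [0, 0, 0]],
  [0, [0, 0.06, 0], [0, 0, 0]],
  [0, [0, 0, 0], [0, 0, 0]],
])

```text
t: 12.22
tool_pos: [0.5494, 0.0644, 0.0295]
tool_rot: [-2.349, -2.082, 0.013]
contact_force: [-12.4, -8.0, 10.5]
opening: 0.0115
grip_force: 50.8
```

Request:
play_rows([
  [0, [0, 0.08, 0], [0, 0, 0]],
  [0, [0, 0.08, 0], [0, 0, 0]],
  [0, [0, 0.08, 0], [0, 0, 0]],
  [0, [0, 0.06, 0], [0, 0, 0]],
  [0, [0, 0, 0], [0, 0, 0]],
  [0, [0, 0, 0], [0, 0, 0]],
])

```text
t: 12.98
tool_pos: [0.5643, 0.0625, 0.0296]
tool_rot: [-2.349, -2.082, 0.012]
contact_force: [-11.8, -8.2, 9.0]
opening: 0.0112
grip_force: 50.8
```

```bash
python3 - <<'E'
from h import *
import pickle
g=grab("wrist"); pickle.dump(g,open("w7.pkl","wb"))
cv2.imwrite("pics/w7.png",cv2.resize(g["img"][100:300,120:470],None,fx=2.2,fy=2.2,interpolation=cv2.INTER_CUBIC))
o=ctrl.get_obs();print(o["contact_force"],o["wrist_torque"],o["t"],o["dq"].round(4)); move([.5,.1,.0])
E
```

```text
[-11.17987106  -7.88325082   8.49632517] [-1.19806927  1.40204102 -0.04970945] 13.025 [-0.      0.0002  0.001   0.0011 -0.0027 -0.0014]
tool [0.5643 0.0625 0.0296] t 13.025 q6 0.103 shift units [ 0.59 -1.36  0.6 ]
tool x [ 0.12   0.993 -0.004] y [ 0.993 -0.12  -0.007] z [-0.008 -0.003 -1.   ]
```

View pics/w7.png

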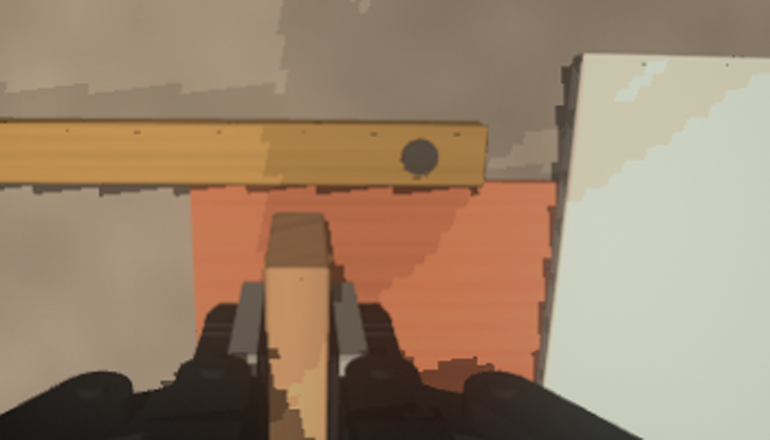

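The plate's front edge is about 25 mm under the level tile: the lip crosses the plate's left edge at x≈557, and the front edge would be at ≈665. The plate is flush with the fence, the arm is still, and the push is about 10.7 N including plate weight, so I'm handing in.

```bash
python3 -c "
from station import ctrl
print(ctrl.finish_job())"
```

```text
the job is handed in; nothing more can be done
None
```

The job is handed in, but the judge's verdict was not shown: by my measurements the copper plate lies flat against the fence, its front edge about 25 mm under the level tile, held down with about 10.7 N.

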